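# Set the stud with the ratchet clamp

### The job

Set the brass stud in the aluminium bracket that stands in the green bench clamp: close the clamp's red-tabbed handle until the stud is fully home and the ratchet holds the handle closed by itself with your hand off it, without forcing it any further once it goes solid. Then press the handle sideways out of its plane (down towards the bench) to free the ratchet teeth, let it open fully, and stand the bracket upright in the free end of the green tray. Leave everything else where it is.

Things in the scene. Friction and masses are not known exactly. Their poses are not given: they have to be found in the camera images.
- clamp: Bench-fixed scissor clamp lying flat: half fixed, half turning level about a vertical pivot. Origin: on the bench under the pivot. x: pivot to jaws (-x: handles), z up. Green bed x -30..120, y -50..50, 12 mm high. Both halves are steel bars 10 mm wide, 47 to 63 mm above the bench. The moving handle is on the +y side and closes towards -y.
- fixed_end (a point): Free end of the clamp's fixed handle, mid-height, 55 mm above the bench: in the clamp's axes at (-105, -10) mm. The bar runs from here along x to the pivot, y -15..-5 mm. Its foot on the bench, 34 x 34 x 10 mm, is centred at (-100, -12) mm.
- handle (a joint): Closing angle of the moving handle, rad: 0 fully open (a spring, about 2 N at the tab, drives it there), growing counter-clockwise from above. At 0.45 its bar is parallel to the fixed one, y 5..15 mm, x -14..-150. Ratchet teeth catch at about 0.26, 0.35, 0.44. The push at the tab is 4 to 10 N until the stud is home and it goes solid, at 0.36 to 0.54; let go, it drops back to the last tooth passed.
- thumb_tab (a point): Centre of the upright red tab at the moving handle's end: 35 mm along the handle, 10 mm thick, top 89 mm above the bench, standing 26 mm above the bar. This point is 76 mm above the bench and at (-132.5, 10) mm in the clamp's axes when the handle reads 0.45. To close, push its outer face with the fingertips, not lower than the bar. Its x: along the handle to the pivot; y: outwards (opening); z up.
- grip (a joint): Downward flex of the moving handle, rad, 0 at rest. Pressing the tab down 4 to 5 mm (0.035 rad, about 5 N) clears the ratchet teeth; 11 mm (0.085 rad, about 8 N) is its hard stop. Let up, it springs back and the teeth catch again unless the handle has meanwhile been swung open past them (to below 0.15 rad); from there it springs fully open.
- jaw_nose (a point): Steel nose of the moving jaw that presses the stud's head: 10 mm wide, 16 mm high; this point is its centre, 55 mm above the bench, 65 mm from the pivot. Pressing the stud home takes about 6 N here. More than 32 N here (about 18 N at the tab once solid) dents the bracket.
- bracket_center (a point): Centre of the loose aluminium bracket's web, 40 mm above its underside (web 40 mm in x, 10 in y, 80 high; 0.15 kg). Foot 50 mm in x, y -23..+5, 7 high. It stands on the clamp's bed (12 mm up) between nose and a steel backing block (top 67 mm above the bench), with 0 to 14 mm play; the block's face is screw-set anywhere at clamp y 4 to 16 mm, unmeasured. Its axes: nearly the clamp's.
- stud (a joint): Travel of the brass stud (head 16 mm diameter, 4 mm thick, on the bracket's -y face, 43 mm above its underside) into the bracket, m: 0 = 4 mm proud, 0.004 = fully home. A press fit: it stays where it is pushed.
- tray: Fixed green sheet-metal tray, 240 x 150 mm, 32 mm high, wall and floor 4 mm. Origin under its centre; x along its length, y along its width. A finished bracket stands at its +x end.
- tray_free (a point): Middle of the free area on the tray's floor, 50 mm from the tray's centre towards its -x end.
- finished_center (a point): Centre of the web of the finished bracket (same size), standing loose in the tray. Leave it standing.
- tape: Yellow tape measure, 60 x 35 x 55 mm, loose. Origin under it.
- bowl: Steel bowl, 120 mm wide, 45 mm high, loose. Origin under it.
- oil: Black oil bottle, 52 mm wide, 140 mm high, loose. Origin under it.
- driver: Screwdriver lying loose on the bench. Origin under its middle.
- spanner: Steel spanner lying loose on the bench. Origin under its middle.
- blank: Flat steel blank 90 x 70 x 12 mm lying loose on the bench. Origin under its centre.
- studjar: Amber jar with white lid, 60 mm wide, 60 mm high, loose. Origin under it.
Mind the look-alikes: they are no part of the job. Leave any blue or turquoise look-alike of the part that bears finished_center alone.

How it is judged:
By the outcome, as a careful person would: the job done as asked, in the order asked, and still so for the second after the job is handed in, with the robot touching nothing.
It also fails if it takes over 72 s, if anything falls off the work surface, if the arm or the gripper's body presses on something with over 40 N, if the wrist force passes 120 N, or if a joint passes its speed limit or range.

### The arm

A 7-joint arm with a two-finger parallel gripper is mounted at the origin on the work surface. World frame = base frame: x ahead of the robot, y to its left, z up, the work surface at z = 0. Lengths are in m, angles in rad, forces in N, time in s.
With the tool pointing down it reaches from about 0.4 to 0.85 m from the base axis. Payload 10.4 kg.
Tool frame: the origin (TCP) lies between the finger pads; the fingertips stand 11 mm ahead of it and the grasp point (between the pads) lies 8 mm behind it; z points along the fingers, y is the direction in which the jaws open and shut (so a half turn about z gives the same grasp; the last joint's range is limited). The gripper opens to 85 mm and grips with 20 to 120 N. Pads are 22 mm wide; open, the fingers measure 114 mm over their backs; the gripper's body (76 mm by 85 mm) begins 54 mm behind the grasp point. The pads swing forward as they close: fully open they stand 13 mm farther back than shut.
Start: joints at [1.205, 0.332, -0.065, 1.46, 0.022, 1.35, -0.088], TCP at [0.21, -0.589, 0.207] pointing down, gripper open.
Joint ranges: [-2.6, 2.6], [-0.5, 2.12], [-1.47, 1.34], [0.16, 2.42], [-1.27, 4.41], [0.06, 2.06], [-2.6, 2.6]. Speed limits (rad/s): [2.22, 2.22, 2.79, 2.79, 3.14, 3.14, 3.14].

### API

Orientations are given as a unit quaternion [x, y, z, w].
In Python, from station import env gives the robot as it stands.
- The arm moves only by the shell command python3 -m pendant 'ROWS' [OPENING] [FORCE]. ROWS is a JSON object of lists of equal length, an entry for each row: "delta_pos": the shift along the tool's x, y, z in mm, a list of three; "twist": the turn about the tool's z in degrees. In form: {"delta_pos": [[dx, dy, dz], ...], "twist": [twist, ...]}. A call has 1 to 20 rows; each row is the pose to reach, as a shift and turn from the pose commanded when the call began, along the tool's axes at that moment; what a row does not reach only later rows make up. A row lasts 1/8 s, in which the tool goes at most 62.5 mm and 10.7 degrees, less where a joint would pass 70% of its speed; a pose out of reach is approached as far as the arm can. A call with a gripper value outside its range is refused whole. OPENING is the opening, from 0 (shut) to 1 (fully open), set as the call begins (- or left out, the last holds). The fingers move at their own pace and stop on an object; FORCE is the grip in N (left out, the last holds). Time passes only in rows, so rows that repeat a pose let the fingers close. It gives the time, the measured TCP pose, the force and the opening at its end, in the units of the state.
- env.read_state(): the state, without advancing time (a new reading comes with each control period).
- env.camera(name): name is "side" or "top" or "wrist"; returns (picture, depth): 384x512x3 uint8, red, green, blue; 384x512 float32, m along the optical axis (not along the pixel's ray), 0 where there is no reading.
- env.get_calibration(name): a dict with "intrinsics" (3x3 intrinsics, pixels), "R" (3x3) and "t" (3): a world point X has camera coordinates R X + t; the wrist camera has in their place "tool_from_camera" (4x4, takes a point from camera to tool coordinates, whose origin is the TCP and whose axes are the flange's). Camera axes: x right, y down, z forward; pixel columns grow to the right and rows downward; lengths in m; the calibration is good to about 2 mm. A picture is of the moment at which its call begins: read the wrist's pose just before it. get_calibration takes no time and is no camera call.
- env.hand_in(): hands the job in, once; it reports no verdict.
Trained networks look in the newest picture that a camera, given by its name, has taken for a name from the list of things; names that differ only in an ending like _2 or _b are one class to them, and where a whole thing is asked for, a point or a joint stands for the part that bears it (a point fixed in the world has none). Each returns a list of dicts, best first, with "score" (0 to 1); they miss things now and then, are a little off and sometimes report something else, mostly with a low value. They report only what shows in the picture. A call takes as long as a camera call. They do not tell look-alikes from the thing itself.
- env.search_frame(camera, target): "extent" ([centre column, centre row, width, height] in pixels, round what is visible of it).
- env.outline_of(camera, target): "region" (384x512 bool, what is visible of it) and "extent" ([centre column, centre row, width, height] in pixels, round what is visible of it).
- env.tip_of(camera, target): "point" ([row, column] in pixels: a listed point, or the origin of a listed thing).
The state is a dict: "clock": time; "joints": joint angles; "dq": joint speeds; "effort": joint torques, N m; "eef_pos": TCP position; "tcp_rot": TCP orientation; "force": force on the tool from outside, world axes, zero at the start; "torque": the same for the moment, N m; "finger_gap": finger opening in m.
Only numpy, scipy, OpenCV 4.12 (cv2) and the standard library are available. Lean on these libraries where they do the work, as an engineer would, in place of code of your own. Each camera call takes 0.05 s, during which the arm holds its last target. There are 200 camera calls.

## Working session

There is one attempt and no reset: what is moved stays moved. The work goes in short steps, Python scripts to look and compute and a shell command to move; the robot and the scene stay as the last step left them, time stands still between calls to the robot, and variables do not carry over. Pictures are saved under pics/ and viewed, about 8 in all and at most 12, crops included, and the job is handed in when it is done.

```bash
mkdir -p pics; ls
cat > h.py <<'E'
import numpy as np, cv2
from station import env
from scipy.spatial.transform import Rotation as Rot
def cam(n):
    s=env.read_state(); p,d=env.camera(n); c=env.get_calibration(n); K=np.array(c["intrinsics"])
    if n=="wrist":
        T=np.eye(4);T[:3,:3]=Rot.from_quat(s["tcp_rot"]).as_matrix();T[:3,3]=s["eef_pos"]
        M=T@np.array(c["tool_from_camera"])
    else:
        M=np.eye(4);R=np.array(c["R"]);M[:3,:3]=R.T;M[:3,3]=-R.T@np.array(c["t"])
    return p,d,K,M
def ray(K,M,r,c):
    v=M[:3,:3]@np.linalg.solve(K,[c,r,1.]); return M[:3,3],v
def atz(K,M,r,c,z):
    o,v=ray(K,M,r,c); return o+v*(z-o[2])/v[2]
def cloud(d,K,M):
    r,c=np.mgrid[:d.shape[0],:d.shape[1]]
    P=np.linalg.inv(K)@np.stack([c.ravel()*1.,r.ravel()*1.,np.ones(r.size)])*d.ravel()
    X=(M[:3,:3]@P).T+M[:3,3]; X[d.ravel()==0]=np.nan
    return X.reshape(d.shape+(3,))
def save(n,p): cv2.imwrite("pics/"+n+".png",p[...,::-1])
E
python3 - <<'E'
from h import *
s=env.read_state(); print(s)
ps=[]
for n in ["top","side"]:
    p,d,K,M=cam(n); ps.append(p); X=cloud(d,K,M); print(n,M.round(3).tolist())
    for t in ["clamp","fixed_end","thumb_tab","jaw_nose","bracket_center","tray","tray_free","finished_center","tape","bowl","oil","studjar","blank","driver","spanner"]:
        for q in env.tip_of(n,t)[:3]:
            r,c=q["point"]; r0,c0=int(np.clip(r,0,383)),int(np.clip(c,0,511))
            print(t,round(q["score"],2),[round(r),round(c)],X[r0,c0].round(3), "z0",atz(K,M,r,c,0).round(3)[:2])
cv2.imwrite("pics/a.png",np.hstack(ps)[...,::-1]) 
save("top",cv2.resize(ps[0],(800,600)));save("side",cv2.resize(ps[1],(800,600)))
E
```

```text
pics
{'clock': 0.0, 'joints': array([ 1.20540604,  0.33286489, -0.06469131,  1.46097307,  0.02162211,
        1.34988834, -0.08851787]), 'dq': array([ 1.20409988e-03, -5.02785749e-04,  2.64577179e-04, -1.67868695e-04,
        8.75094288e-04, -2.18822144e-05,  5.28216345e-04]), 'effort': array([-9.15909550e-04, -6.25453949e+01,  4.90352232e-02, -3.91599762e+01,
        1.63445977e-02,  9.96521849e-03, -3.99272483e-05]), 'eef_pos': array([ 0.20991165, -0.58824858,  0.20580514]), 'tcp_rot': array([ 9.85347483e-01,  1.70557383e-01, -1.67710712e-04, -6.98917984e-04]), 'force': array([-0.12838605,  0.03007816, -0.51042117]), 'torque': array([-0.01324694,  0.0070135 ,  0.05140836]), 'finger_gap': 0.08560336136698307}
top [[0.013, -0.995, 0.102, 0.42], [-1.0, -0.013, -0.004, -0.006], [0.005, -0.102, -0.995, 1.601], [0.0, 0.0, 0.0, 1.0]]
clamp 0.67 [210, 152] [0.509 0.32  0.002] z0 [0.508 0.32 ]
clamp 0.56 [194, 240] [0.565 0.026 0.061] z0 [0.568 0.024]
clamp 0.3 [154, 313] [ 0.693 -0.21   0.103] z0 [ 0.709 -0.224]
fixed_end 0.93 [198, 270] [ 0.552 -0.077  0.03 ] z0 [ 0.554 -0.08 ]
fixed_end 
[... 1955 characters left out ...]
065] z0 [0.636 0.283]
tape 0.74 [223, 168] [0.734 0.185 0.026] z0 [0.75  0.167]
tape 0.45 [202, 229] [0.6   0.075 0.061] z0 [0.627 0.015]
bowl 0.61 [138, 284] [ 0.579 -0.366  0.033] z0 [ 0.59  -0.415]
oil 0.95 [157, 234] [ 0.71  -0.197  0.012] z0 [ 0.714 -0.214]
studjar 0.97 [254, 150] [0.709 0.309 0.036] z0 [0.73  0.286]
studjar 0.36 [267, 181] [0.607 0.325 0.054] z0 [0.632 0.291]
blank 0.44 [184, 199] [ 0.754 -0.019  0.009] z0 [ 0.755 -0.026]
driver 0.52 [151, 327] [ 0.409 -0.382  0.005] z0 [ 0.409 -0.388]
driver 0.45 [288, 224] [0.504 0.309 0.006] z0 [0.505 0.305]
spanner 0.66 [184, 196] [ 0.758 -0.014  0.007] z0 [ 0.763 -0.022]
spanner 0.65 [290, 222] [0.506 0.311 0.004] z0 [0.506 0.31 ]
```

Run:
```python
import cv2
a=cv2.imread("pics/a.png"); t=a[110:290,60:400]; s=a[120:370,512+90:512+350]
cv2.imwrite("pics/tc.png",cv2.resize(t,(800,424),interpolation=cv2.INTER_CUBIC))
cv2.imwrite("pics/sc.png",cv2.resize(s,(624,600),interpolation=cv2.INTER_CUBIC))
```

```text
(no output)
```

View pics/tc.png

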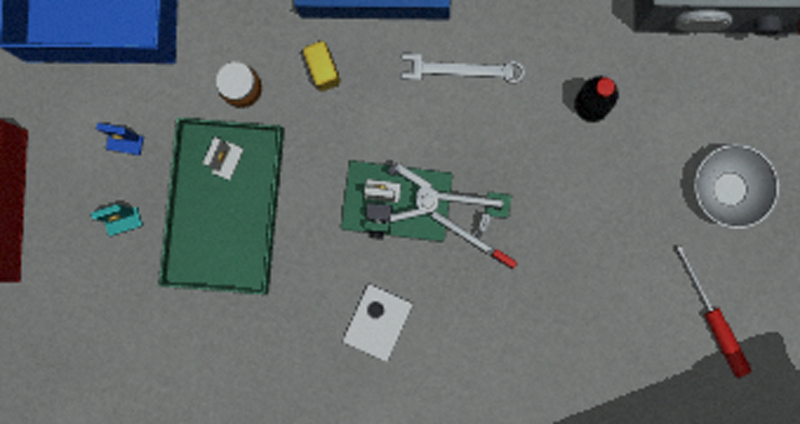

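View pics/sc.png

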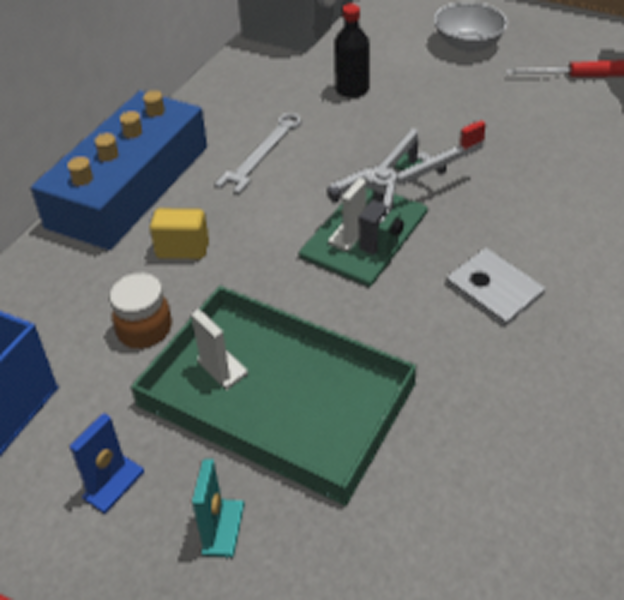

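The top view shows the clamp with its jaws to the left (world +y). The red tab is at crop (505,258), the pivot at (428,198) and the fixed end at (505,203). The white bracket sits between nose and block at (382,188), and the tray's free end is at its lower half. The side view agrees, and it shows blue and turquoise look-alikes outside the tray.

Run:
```python
from h import *
c=env.get_calibration("top");K=np.array(c["intrinsics"]);R=np.array(c["R"]);M=np.eye(4);M[:3,:3]=R.T;M[:3,3]=-R.T@np.array(c["t"])
f=lambda x,y,z:atz(K,M,110+y/2.353,60+x/2.353,z)
print("pivot",f(428,198,.066),"fe",f(500,203,.063),"tab",f(504,258,.089),"tray corners",[f(*q,.032).round(3).tolist() for q in [(180,120),(283,127),(268,292),(162,284)]])
print(np.round(env.get_calibration("wrist")["tool_from_camera"],3))
```

```text
pivot [0.56071049 0.01658495 0.066     ] fe [ 0.55532756 -0.08326816  0.063     ] tab [ 0.47824642 -0.0879755   0.089     ] tray corners [[0.671, 0.372, 0.032], [0.663, 0.225, 0.032], [0.429, 0.239, 0.032], [0.438, 0.388, 0.032]]
[[-0.    -0.955 -0.295  0.076]
 [ 1.    -0.     0.001  0.   ]
 [-0.001 -0.295  0.955 -0.168]
 [ 0.     0.     0.     1.   ]]
```

```bash
python3 -m pendant '{"delta_pos":[[480,-430,-55],[480,-430,-55],[480,-430,-55],[480,-430,-55],[480,-430,-55],[480,-430,-55],[480,-430,-55],[480,-430,-55],[480,-430,-55],[480,-430,-55],[480,-430,-55],[480,-430,-55],[480,-430,-55],[480,-430,-55]],"twist":[52.6,52.6,52.6,52.6,52.6,52.6,52.6,52.6,52.6,52.6,52.6,52.6,52.6,52.6]}' 0
cat >> h.py <<'E'
def tips(n,K,M,names,zs):
    for t,z in zip(names,zs):
        for q in env.tip_of(n,t)[:2]:
            r,c=q["point"]; print(t,round(q["score"],2),[round(r),round(c)],atz(K,M,r,c,z).round(4)[:2])
E
python3 - <<'E'
from h import *
p,d,K,M=cam("wrist"); X=cloud(d,K,M)
tips("wrist",K,M,["clamp","fixed_end","thumb_tab","jaw_nose","bracket_center"],[0,.055,.076,.055,.052])
save("w1",cv2.resize(p,(800,600)))
np.savez("w1.npz",p=p,X=X)
# tab: red
m=(p[...,0]>110)&(p[...,1]<60)&(X[...,2]>.08)&(X[...,2]<.1)
P=X[m][:,:2]; print("tab top",len(P),cv2.minAreaRect((P*1000).astype(np.float32)))
E
```

```text
clock: 3.35
eef_pos: [0.5173, -0.0238, 0.2615]
tcp_rot: [0.959, -0.285, 0.0, 0.0]
force: [0.5, 0.2, 0.7]
finger_gap: -0.0002
clamp 0.9 [157, 218] [0.5539 0.024 ]
fixed_end 0.57 [120, 280] [ 0.5534 -0.0846]
fixed_end 0.28 [174, 172] [0.5733 0.081 ]
thumb_tab 0.9 [165, 313] [ 0.482  -0.0903]
thumb_tab 0.69 [248, 84] [0.5564 0.249 ]
bracket_center 0.78 [176, 173] [0.5694 0.0834]
tab top 101 ((480.95989990234375, -87.42828369140625), (31.805980682373047, 9.153694152832031), 58.2950439453125)
```

View pics/w1.png

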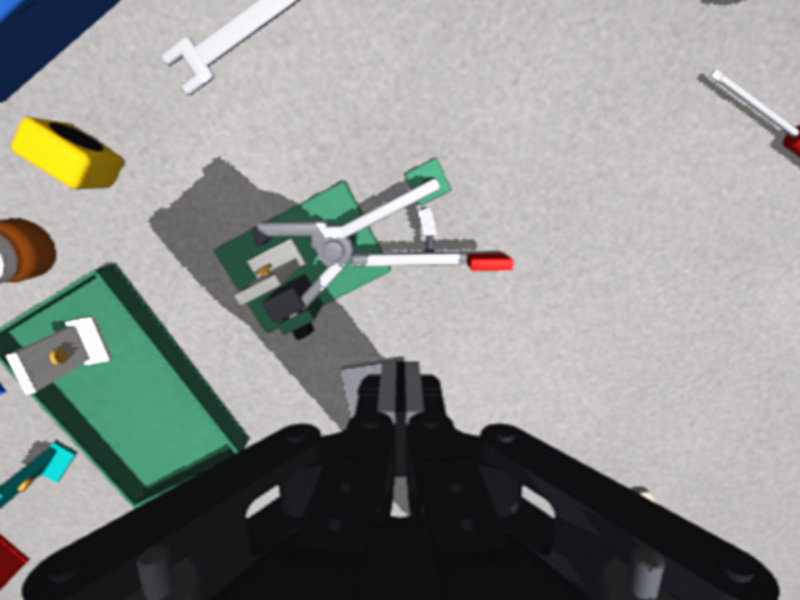

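```bash
python3 -m pendant '{"delta_pos":[[-12,38,50],[-23,75,110],[-23,75,160],[-23,75,183],[-23,75,183],[-23,75,183]],"twist":[0,0,0,0,0,0]}' 0
cat >> h.py <<'E'
PIV=np.array([.559,.018]); A=np.radians(83.7)
def hp(th,x=-.1325,y=.026):  # world xy of handle-frame point (axes as at 0.45), and push direction angle deg
    a=A+th-.45; c,s=np.cos(a),np.sin(a)
    return PIV+np.array([c*x-s*y,s*x+c*y]), np.degrees(a)-90
def rel(xy,ang,s=None):
    s=s or env.read_state(); R=Rot.from_quat(s["tcp_rot"]).as_matrix()
    yaw=np.degrees(np.arctan2(R[1,0],R[0,0])); d=np.array([*(xy-s["eef_pos"][:2]),0])
    return (R.T@d*1000)[:2].round(1), round((yaw-ang+180)%360-180,1)
E
python3 - <<'E'
from h import *
print(env.read_state()["force"], hp(0,y=.01))
for th in [0,.05,.1,.15,.2,.25,.3,.35,.4,.45]: print(th,*rel(*hp(th)))
p,d,K,M=cam("wrist"); save("w2",p)
tips("wrist",K,M,["thumb_tab"],[.076])
E
```

```text
clock: 4.4
eef_pos: [0.4585, -0.0728, 0.0799]
tcp_rot: [0.959, -0.284, 0.001, -0.0]
force: [-0.2, -0.2, 1.3]
finger_gap: -0.0004
[-0.17920899 -0.20426605  1.27156225] (array([ 0.48015001, -0.08895293]), np.float64(-32.08310078088703))
0 [11.  2.] -0.9
0.05 [17.6  3.1] -3.7
0.1 [24.4  3.8] -6.6
0.15 [31.1  4.1] -9.5
0.2 [37.8  4.2] -12.3
0.25 [44.6  3.8] -15.2
0.3 [51.3  3.2] -18.1
0.35 [58.   2.2] -20.9
0.4 [64.6  0.9] -23.8
0.45 [71.2 -0.8] -26.7
thumb_tab 0.76 [188, 259] [ 0.4798 -0.0888]
```

View pics/w2.png

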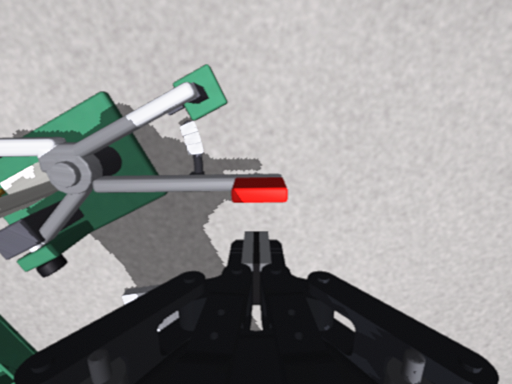

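The fingers are lined up with the outer face of the tab: fingertips at (257,235), tab at (259,190).

```bash
python3 -m pendant '{"delta_pos":[[6,1,0],[11,2,0],[14.5,2.5,0],[17.6,3.1,0],[21,3.5,0],[24.4,3.8,0],[27.8,4,0],[31,4.1,0]],"twist":[0,-1,-2.3,-3.7,-5.2,-6.6,-8,-9.5]}'
python3 -m pendant '{"delta_pos":[[1.7,0.2,0],[3.4,0.5,0],[5,0.7,0],[6.7,1,0],[6.7,1,0]],"twist":[-0.7,-1.4,-2.1,-2.8,-2.8]}'
python3 - <<'E'
from h import *
print(env.read_state()["force"])
for th in [.2,.25,.3,.35,.4,.45]: print(th,*rel(*hp(th)))
p,d,K,M=cam("wrist"); save("w3",p)
tips("wrist",K,M,["thumb_tab"],[.076]); print(hp(.2,y=.01))
E
```

```text
clock: 5.5
eef_pos: [0.4815, -0.0932, 0.0786]
tcp_rot: [0.979, -0.202, 0.0, 0.0]
force: [-0.6, 0.3, -0.0]
finger_gap: 0.0003
clock: 6.12
eef_pos: [0.4871, -0.0967, 0.0786]
tcp_rot: [0.984, -0.179, 0.0, 0.0]
force: [0.3, 0.2, -0.6]
finger_gap: 0.0005
[ 0.31612891  0.22038693 -0.60911804]
0.2 [ 0.8 -0.2] -0.0
0.25 [7.5 1. ] -2.9
0.3 [14.2  1.8] -5.8
0.35 [20.9  2.2] -8.6
0.4 [27.7  2.3] -11.5
0.45 [34.4  2.1] -14.4
thumb_tab 0.59 [237, 249] [ 0.4816 -0.0891]
(array([ 0.50297003, -0.10248607]), np.float64(-20.623944878270578))
```

View pics/w3.png

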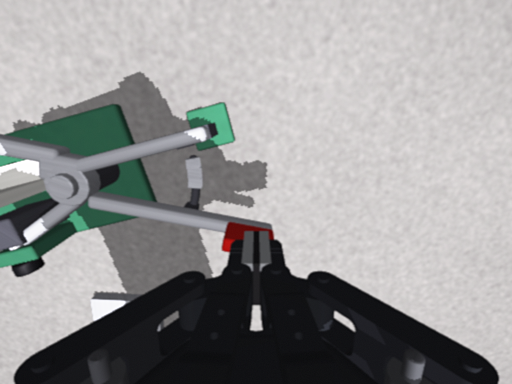

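Run:
```python
from h import *
p,d,K,M=cam("wrist"); X=cloud(d,K,M); s=env.read_state(); R=Rot.from_quat(s["tcp_rot"]).as_matrix()
print(K.round(1).tolist())
T=(X-s["eef_pos"])@R*1000
for r in range(216,276,4): print(r,T[r,250].round(0),T[r,257].round(0),T[r,264].round(0),p[r,250],p[r,257], 'wz',(X[r,250,2]*1000).round())
m=(p[...,0]>90)&(p[...,1]<60)&(X[...,2]>.08)&(X[...,2]<.1);P=T[m];print(len(P),P.min(0),P.max(0))
```

```text
[[271.7, 0.0, 255.9], [0.0, 271.7, 193.6], [0.0, 0.0, 1.0]]
216 [-23.  -6.  79.] [-22.   1.  77.] [-22.   8.  77.] [216 214 213] [207 205 204] wz -0.0
220 [-5. -5. 26.] [-27.   1.  78.] [-27.   8.  79.] [105 105 108] [186 184 184] wz 52.0
224 [-5. -4. 19.] [-6.  1. 20.] [-7.  6. 24.] [90 85 89] [85 87 92] wz 60.0
228 [-6. -4. 12.] [-6.  1. 13.] [-8.  6. 17.] [93 10  7] [93 12 10] wz 66.0
232 [ 11.  -3. -31.] [ 12.   0. -32.] [ 12.   4. -31.] [76 80 83] [13 11 13] wz 109.0
236 [ 11.  -3. -35.] [ 12.   0. -37.] [ 12.   4. -36.] [77 79 81] [12 11 13] wz 114.0
240 [ 11.  -3. -40.] [ 11.   0. -40.] [ 11.   4. -40.] [78 80 81] [11 10 12] wz 119.0
244 [ 12.  -3. -46.] [ 12.   0. -45.] [ 12.   4. -46.] [79 81 83] [12 12 13] wz 124.0
248 [ 11.  -3. -49.] [ 12.   0. -49.] [ 12.   4. -49.] [79 80 82] [14 13 15] wz 128.0
252 [ 11.  -3. -53.] [ 12.   0. -54.] [ 11.   4. -52.] [78 79 82] [13 12 14] wz 131.0
256 [ 12.  -3. -57.] [ 12.   0. -57.] [ 11.   4. -56.] [79 81 83] [14 14 15] wz 136.0
260 [ 11.  -3. -60.] [ 11.   0. -60.] [ 11.   4. -60.] [79 80 83] [15 15 15] wz 138.0
264 [ 11.  -3. -63.] [ 11.   0. -62.] [ 11.   3. -62.] [148 150 155] [32 31 33] wz 142.0
268 [ 12.  -3. -68.] [  9.   0. -63.] [ 13.   3. -68.] [83 84 88] [33 31 34] wz 147.0
272 [ 12.  -3. -71.] [  7.   0. -63.] [ 13.   3. -71.] [15 16 19] [34 33 37] wz 150.0
192 [-11.07770038 -21.42949445 -12.99895755] [-1.30198282 -8.64804687 -1.38557467]
```

Run:
```python
from h import *
p,d,K,M=cam("side"); X=cloud(d,K,M); s=env.read_state(); R=Rot.from_quat(s["tcp_rot"]).as_matrix()
T=(X-s["eef_pos"])@R*1000
m=(abs(T[...,0])<16)&(abs(T[...,1])<8)&(T[...,2]<30)
rr,cc=np.where(m)
for r in range(rr.min(),rr.max()+1,3):
    k=rr==r
    if k.any(): c=cc[k][len(cc[k])//2]; print(r,c,T[r,c].round(0),p[r,c])
c,r=int(np.median(cc)),rr.max()
save("s4",cv2.resize(p[r-100:r+50,c-100:c+100],(800,600),interpolation=cv2.INTER_CUBIC))
```

```text
26 304 [ -14.    6. -431.] [113 108  97]
32 292 [  15.   -0. -413.] [154 148 132]
137 291 [ -12.   -1. -132.] [23 22 22]
140 293 [ -13.    8. -119.] [23 26 26]
143 292 [ -12.    7. -109.] [23 24 26]
146 292 [ -14.    4. -101.] [25 24 25]
149 292 [-14.   6. -90.] [25 25 27]
152 290 [ -9.   4. -78.] [23 24 26]
155 289 [-12.  -3. -72.] [24 23 26]
158 288 [-11.  -5. -62.] [54 55 56]
161 288 [-10.  -3. -49.] [65 65 66]
164 288 [-11.  -2. -38.] [57 57 57]
167 286 [ -6.  -5. -26.] [84 85 84]
170 289 [-10.   7. -10.] [163 109 106]
173 288 [-16.  -5.  -8.] [138  41  39]
176 288 [-16.  -4.   4.] [80 25 24]
179 288 [-14.   0.  18.] [81 42 41]
```

View pics/s4.png

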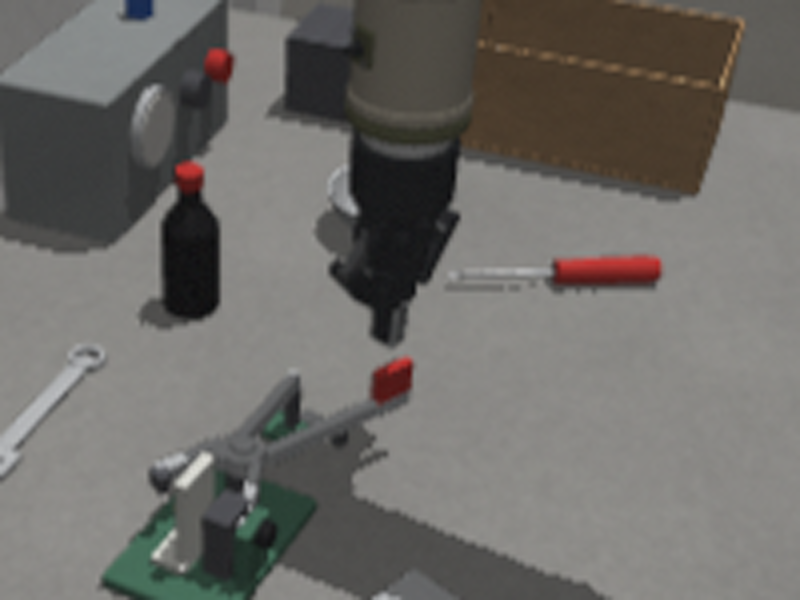

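The fingertips are about 20 mm above the tab. Both the wrist and side depth put them about 30 mm behind the reported TCP, not 11 mm ahead of it, and the handle has not moved. I'll back off and work with the measured tip.

Run:
```python
from h import *
print(rel(*hp(0,y=.036)))
```

```text
(array([-34.6,  -9.9]), np.float64(11.4))
```

```bash
python3 -m pendant '{"delta_pos":[[-34.6,-9.9,0],[-34.6,-9.9,15],[-34.6,-9.9,38],[-34.6,-9.9,38],[-34.6,-9.9,38]],"twist":[10,11.4,11.4,11.4,11.4]}'
python3 - <<'E'
from h import *
for th in [0,.05,.1,.15,.2,.25]: print(th,*rel(*hp(th)))
p,d,K,M=cam("side"); X=cloud(d,K,M); s=env.read_state(); R=Rot.from_quat(s["tcp_rot"]).as_matrix()
T=(X-s["eef_pos"])@R*1000
m=(abs(T[...,0])<16)&(abs(T[...,1])<8)&(T[...,2]<50)&(T[...,2]>-80)
rr,cc=np.where(m)
for r in np.unique(rr): c=int(np.median(cc[rr==r])); print(r,c,T[r,c].round(0),p[r,c],'wz',X[r,c,2].round(3))
E
```

```text
clock: 6.95
eef_pos: [0.4587, -0.0753, 0.041]
tcp_rot: [0.961, -0.276, 0.0, -0.0]
force: [0.6, 0.4, 0.7]
finger_gap: -0.0002
0 [9.4 0.2] 0.0
0.05 [16.1  1.3] -2.8
0.1 [22.8  2.1] -5.7
0.15 [29.5  2.6] -8.6
0.2 [36.3  2.7] -11.4
0.25 [43.   2.5] -14.3
167 289 [  8.  -7. -79.] [22 24 25] wz 0.12
168 292 [-12. -14. -89.] [26 25 26] wz 0.131
169 295 [ -8.   2. -77.] [26 26 29] wz 0.118
170 295 [ -9.   2. -74.] [28 28 28] wz 0.115
171 295 [-10.   2. -71.] [23 21 25] wz 0.112
172 295 [ -7.   5. -64.] [43 44 45] wz 0.105
173 295 [ -9.   4. -62.] [62 63 64] wz 0.103
174 294 [ -9.  -1. -61.] [45 45 46] wz 0.102
175 293 [ -9.  -4. -58.] [59 61 61] wz 0.099
176 293 [-12.  -6. -57.] [69 70 69] wz 0.098
177 293 [-10.  -4. -51.] [70 71 70] wz 0.092
178 293 [-11.  -5. -48.] [72 73 72] wz 0.09
179 293 [ -9.  -2. -42.] [71 72 72] wz 0.084
180 294 [-11.   1. -38.] [47 47 47] wz 0.08
181 293 [-10.  -2. -35.] [69 70 69] wz 0.076
182 292 [ -9.  -4. -31.] [67 68 68] wz 0.073
183 291 [ -7.  -7. -28.] [81 82 81] wz 0.069
195 288 [14.  6. 41.] [80 79 77] wz 0.0
196 287 [11. -1. 40.] [80 79 77] wz 0.001
197 288 [ 1. -6. 34.] [79 78 76] wz 0.007
198 289 [ 1. -1. 41.] [79 78 77] wz 0.001
199 291 [-9. -1. 38.] [108 107 104] wz 0.003
200 291 [-11.  -3.  40.] [133 132 129] wz 0.001
201 291 [-12.  -4.  43.] [138 136 133] wz -0.001
```

The tip is now at z≈0.07, level with the tab. Pushing.

```bash
python3 -m pendant '{"delta_pos":[[5,0,0],[9.4,0.2,0],[12.8,0.8,0],[16.1,1.3,0],[19.5,1.7,0],[22.8,2.1,0],[26,2.3,0],[29.5,2.6,0]],"twist":[0,0,-1.4,-2.8,-4.2,-5.7,-7.1,-8.6]}'
python3 - <<'E'
from h import *
for th in [.15,.2,.25,.3,.35,.4,.45,.5]: print(th,*rel(*hp(th)))
p,d,K,M=cam("wrist"); tips("wrist",K,M,["thumb_tab"],[.076]); print(hp(.15,y=.01))
E
```

```text
clock: 8.0
eef_pos: [0.482, -0.0931, 0.0406]
tcp_rot: [0.979, -0.202, -0.0, 0.0]
force: [-0.7, 1.6, 1.0]
finger_gap: -0.0004
0.15 [ 0.4 -0.1] 0.1
0.2 [7.  1.1] -2.7
0.25 [13.7  1.9] -5.6
0.3 [20.5  2.3] -8.5
0.35 [27.2  2.5] -11.3
0.4 [34.   2.3] -14.2
0.45 [40.7  1.8] -17.1
0.5 [47.4  0.9] -19.9
thumb_tab 0.56 [223, 258] [ 0.4987 -0.1012]
(array([ 0.49701826, -0.09953516]), np.float64(-23.488733853924685))
```

```bash
python3 -m pendant '{"delta_pos":[[2.3,0.4,0],[4.6,0.7,0],[7,1.1,0],[9.2,1.4,0]],"twist":[-1,-2,-2.7,-3.7]}'
python3 -m pendant '{"delta_pos":[[1.5,0.2,0],[3,0.4,0],[4.5,0.5,0]],"twist":[-0.6,-1.3,-1.9]}'
python3 - <<'E'
from h import *
for th in [.25,.3,.35,.4,.45,.5]: print(th,*rel(*hp(th)))
E
```

```text
clock: 8.6
eef_pos: [0.4882, -0.0978, 0.0398]
tcp_rot: [0.985, -0.171, -0.002, 0.0]
force: [-6.5, 1.9, -0.4]
finger_gap: 0.0004
clock: 8.98
eef_pos: [0.491, -0.0999, 0.0392]
tcp_rot: [0.988, -0.155, -0.003, 0.0]
force: [-7.4, 1.0, -3.1]
finger_gap: -0.0002
0.25 [ 2.8 -0.6] -0.1
0.3 [9.5 0.6] -2.9
0.35 [16.2  1.3] -5.8
0.4 [22.9  1.8] -8.7
0.45 [29.7  1.9] -11.5
0.5 [36.4  1.7] -14.4
```

```bash
P='python3 -m pendant'
python3 -m pendant '{"delta_pos":[[1.2,0.2,0],[2.5,0.3,0]],"twist":[-0.5,-1]}' | grep -E "eef|force"
python3 -m pendant '{"delta_pos":[[1.2,0.2,0],[2.5,0.3,0]],"twist":[-0.5,-1]}' | grep -E "eef|force"
python3 -m pendant '{"delta_pos":[[1.2,0.2,0],[2,0.3,0]],"twist":[-0.5,-1]}' | grep -E "eef|force"
python3 - <<'E'
from h import *
for th in [.25,.3,.35,.4,.45]: print(th,*rel(*hp(th)))
p,d,K,M=cam("wrist"); tips("wrist",K,M,["thumb_tab"],[.076])
for th in [.2,.25,.3,.35]: print(hp(th,y=.01)[0])
E
```

```text
eef_pos: [0.4923, -0.1011, 0.0387]
force: [-9.7, 0.5, -4.0]
eef_pos: [0.4968, -0.1023, 0.0398]
force: [-8.4, 0.3, -2.8]
eef_pos: [0.498, -0.1031, 0.0396]
force: [-8.8, 0.9, -2.3]
0.25 [-4.8 -1.7] 2.9
0.3 [ 1.8 -0.2] 0.0
0.35 [8.4 0.9] -2.8
0.4 [15.1  1.7] -5.7
0.45 [21.9  2.2] -8.5
thumb_tab 0.94 [224, 255] [ 0.5163 -0.1073]
[ 0.50297003 -0.10248607]
[ 0.50906184 -0.10513582]
[ 0.51527848 -0.1074778 ]
[ 0.5216044  -0.10950615]
```

```bash
python3 -m pendant '{"delta_pos":[[1.2,0.2,0],[2.4,0.3,0]],"twist":[-0.5,-1]}' | grep -E "eef|force"
python3 -m pendant '{"delta_pos":[[1.2,0.2,0],[2.4,0.3,0]],"twist":[-0.5,-1]}' | grep -E "eef|force"
python3 -m pendant '{"delta_pos":[[1,0.2,0],[2,0.3,0]],"twist":[-0.4,-0.8]}' | grep -E "eef|force"
python3 - <<'E'
from h import *
for th in [.3,.35,.4,.45]: print(th,*rel(*hp(th)))
E
```

```text
eef_pos: [0.4997, -0.1042, 0.0393]
force: [-12.1, -0.1, -2.2]
eef_pos: [0.5009, -0.1051, 0.0388]
force: [-14.6, 0.1, -2.8]
eef_pos: [0.502, -0.1059, 0.0383]
force: [-10.1, -1.1, -3.4]
0.3 [-2.6 -2. ] 2.8
0.35 [ 3.9 -0.6] -0.1
0.4 [10.6  0.6] -2.9
0.45 [17.3  1.4] -5.8
```

```bash
python3 - <<'E'
from h import *
F=[]
for i in range(4):
    if i==0: p,d,K,M=cam("wrist"); tips("wrist",K,M,["thumb_tab"],[.076])
    else: env.search_frame("wrist","thumb_tab")
    F.append(env.read_state()["force"].round(1))
print(F)
X=cloud(d,K,M)
m=(p[...,0]>90)&(p[...,1]<60)&(X[...,2]>.08)&(X[...,2]<.1);print(cv2.minAreaRect((X[m][:,:2]*1000).astype(np.float32)))
for th in [.3,.35]: print(hp(th,y=.01))
E
python3 -m pendant '{"delta_pos":[[1,0.2,0]],"twist":[-0.4]}' | grep -E "eef|force"
```

```text
thumb_tab 0.68 [228, 254] [ 0.5191 -0.1083]
[array([-13.1,  -0.5,  -6.1]), array([-12.8,   0. ,  -5.4]), array([-9.5, -0.7, -3.9]), array([-11.3,   0.8,  -5.7])]
((517.0341796875, -108.86213684082031), (33.586647033691406, 14.431334495544434), 76.67315673828125)
(array([ 0.51527848, -0.1074778 ]), np.float64(-14.894366926962334))
(array([ 0.5216044 , -0.10950615]), np.float64(-12.029577951308212))
eef_pos: [0.5041, -0.1061, 0.0388]
force: [-5.3, 1.2, -3.8]
```

```bash
python3 -m pendant '{"delta_pos":[[1,0.1,0],[2,0.2,0]],"twist":[-0.4,-0.8]}' | grep -E "eef|force"
python3 -m pendant '{"delta_pos":[[1,0.1,0]],"twist":[-0.4]}' | grep -E "eef|force"
python3 -m pendant '{"delta_pos":[[1,0.1,0]],"twist":[-0.4]}' | grep -E "eef|force"
python3 - <<'E'
from h import *
for th in [.35,.4,.45]: print(th,*rel(*hp(th)))
F=[]
for i in range(3):
    if i==0: p,d,K,M=cam("wrist"); tips("wrist",K,M,["thumb_tab"],[.076])
    else: env.search_frame("wrist","thumb_tab")
    F.append(env.read_state()["force"].round(1))
print(F)
E
```

```text
eef_pos: [0.508, -0.1067, 0.0399]
force: [-8.7, 0.6, -2.3]
eef_pos: [0.5085, -0.1071, 0.0398]
force: [-9.7, -0.4, -1.5]
eef_pos: [0.5091, -0.1074, 0.0396]
force: [-11.6, 0.2, -0.9]
0.35 [-3.3 -0.6] 2.0
0.4 [3.3 0.7] -0.9
0.45 [10.   1.8] -3.8
thumb_tab 0.88 [227, 256] [ 0.526  -0.1106]
[array([-9.9, -0. , -2.2]), array([-9.9,  0.7, -2.7]), array([-9.5, -0.9, -2.7])]
```

```bash
for i in 1; do python3 -m pendant '{"delta_pos":[[0.5,0.1,0],[1,0.1,0]],"twist":[-0.2,-0.4]}' | grep -E "eef|force"; done
python3 -m pendant '{"delta_pos":[[0.5,0.1,0],[1,0.1,0]],"twist":[-0.2,-0.4]}' | grep -E "eef|force"
python3 - <<'E'
from h import *
F=[]
for i in range(4):
    if i==0: p,d,K,M=cam("wrist"); tips("wrist",K,M,["thumb_tab"],[.076])
    else: env.search_frame("wrist","thumb_tab")
    F.append(env.read_state()["force"].round(1))
print(F, env.read_state()["eef_pos"].round(4))
E
```

```text
eef_pos: [0.5097, -0.1077, 0.0395]
force: [-13.4, -0.2, -1.5]
eef_pos: [0.5104, -0.108, 0.0394]
force: [-12.9, -0.8, -1.8]
thumb_tab 0.97 [226, 255] [ 0.5282 -0.1105]
[array([-11.9,  -0.6,  -1.6]), array([-12.8,  -1.2,  -1.8]), array([-11.9,  -0.4,  -1.9]), array([-11.4,  -1.4,  -1.8])] [ 0.5105 -0.1081  0.0394]
```

```bash
python3 -m pendant '{"delta_pos":[[0.5,0.1,0],[1,0.1,0]],"twist":[-0.2,-0.4]}' | grep -E "eef|force"
python3 - <<'E'
from h import *
F=[]
for i in range(5):
    if i==0: p,d,K,M=cam("wrist"); tips("wrist",K,M,["thumb_tab"],[.076]); save("w5",p)
    else: env.search_frame("wrist","thumb_tab")
    F.append(env.read_state()["force"].round(1))
print(np.mean(F,0), env.read_state()["eef_pos"].round(4))
X=cloud(d,K,M);np.savez("w5.npz",p=p,X=X)
E
```

```text
eef_pos: [0.5112, -0.1084, 0.0393]
force: [-13.1, -0.9, -2.1]
thumb_tab 0.74 [224, 255] [ 0.5299 -0.1109]
[-12.22  -0.84  -2.14] [ 0.5113 -0.1085  0.0393]
```

View pics/w5.png

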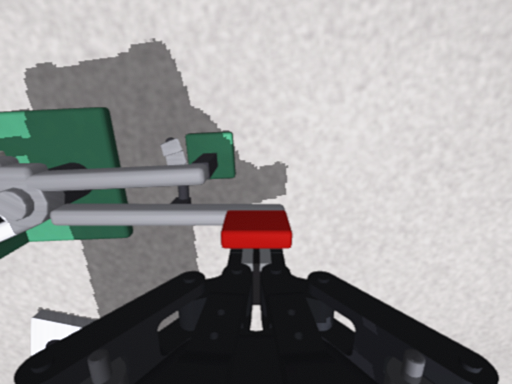

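The bars are almost parallel (handle ≈0.40). The tab at (256,228) still advances at a constant force, so it is not solid yet.

```bash
python3 -m pendant '{"delta_pos":[[0.5,0.1,0],[1,0.1,0]],"twist":[-0.2,-0.4]}' | grep -E "eef|force"
python3 -m pendant '{"delta_pos":[[0.5,0.1,0],[1,0.1,0]],"twist":[-0.2,-0.4]}' | grep -E "eef|force"
python3 - <<'E'
from h import *
F=[]
for i in range(4):
    env.search_frame("wrist","thumb_tab")
    F.append(env.read_state()["force"].round(1))
print(np.mean(F,0), env.read_state()["eef_pos"].round(4))
E
```

```text
eef_pos: [0.5121, -0.1088, 0.0391]
force: [-12.0, -2.8, -4.8]
eef_pos: [0.5127, -0.1092, 0.0388]
force: [-13.6, -2.3, -3.6]
[-11.775  -1.975  -4.925] [ 0.5132 -0.1091  0.0391]
```

```bash
python3 -m pendant '{"delta_pos":[[0.5,0.1,0],[1,0.1,0]],"twist":[-0.2,-0.4]}' | grep -E "eef|force"
python3 -m pendant '{"delta_pos":[[0.5,0.1,0],[1,0.1,0]],"twist":[-0.2,-0.4]}' | grep -E "eef|force"
python3 - <<'E'
from h import *
F=[]
for i in range(4):
    env.search_frame("wrist","thumb_tab")
    F.append(env.read_state()["force"].round(1))
print(np.mean(F,0), env.read_state()["eef_pos"].round(4))
E
```

```text
eef_pos: [0.5138, -0.1094, 0.0389]
force: [-13.3, -2.1, -5.4]
eef_pos: [0.5145, -0.1097, 0.0387]
force: [-13.8, -3.2, -5.6]
[-11.975  -1.775  -5.175] [ 0.5152 -0.1095  0.039 ]
```

```bash
python3 -m pendant '{"delta_pos":[[0.5,0.1,0],[1,0.1,0]],"twist":[-0.2,-0.4]}' | grep -E "eef|force"
python3 -m pendant '{"delta_pos":[[0.5,0.1,0],[1,0.1,0]],"twist":[-0.2,-0.4]}' | grep -E "eef|force"
python3 - <<'E'
from h import *
F=[]
for i in range(4):
    if i==0: p,d,K,M=cam("wrist"); tips("wrist",K,M,["thumb_tab"],[.076])
    else: env.search_frame("wrist","thumb_tab")
    F.append(env.read_state()["force"].round(1))
print(np.mean(F,0), env.read_state()["eef_pos"].round(4))
for th in [.4,.45,.5]: print(th,*rel(*hp(th)))
E
```

```text
eef_pos: [0.516, -0.1099, 0.039]
force: [-6.4, -1.2, -1.4]
eef_pos: [0.5197, -0.1095, 0.0407]
force: [-7.9, -0.3, 2.0]
thumb_tab 0.9 [226, 257] [ 0.5367 -0.1118]
[-7.475  0.25   1.45 ] [ 0.5196 -0.1095  0.0406]
0.4 [-7.4  0. ] 2.7
0.45 [-0.8  1.5] -0.2
0.5 [5.8 2.6] -3.0
```

```bash
python3 -m pendant '{"delta_pos":[[0.5,0.1,0],[1,0.1,0]],"twist":[-0.2,-0.4]}' | grep -E "eef|force"
python3 -m pendant '{"delta_pos":[[0.5,0.1,0],[1,0.1,0]],"twist":[-0.2,-0.4]}' | grep -E "eef|force"
python3 - <<'E'
from h import *
F=[]
for i in range(4):
    env.search_frame("wrist","thumb_tab")
    F.append(env.read_state()["force"].round(1))
print(np.mean(F,0), env.read_state()["eef_pos"].round(4))
E
```

```text
eef_pos: [0.5203, -0.1097, 0.0406]
force: [-9.8, -0.1, 2.9]
eef_pos: [0.5207, -0.11, 0.0404]
force: [-10.2, 0.2, 3.2]
[-10.15    0.075   4.025] [ 0.5207 -0.11    0.0404]
```

```bash
python3 -m pendant '{"delta_pos":[[0.5,0.1,0],[1,0.1,0]],"twist":[-0.2,-0.4]}' | grep -E "eef|force"
python3 - <<'E'
from h import *
F=[]
for i in range(6):
    env.search_frame("wrist","thumb_tab")
    F.append(env.read_state()["force"].round(1))
print(np.mean(F,0), env.read_state()["eef_pos"].round(4))
E
```

```text
eef_pos: [0.5212, -0.1103, 0.0402]
force: [-12.7, -0.3, 2.4]
[-12.46666667  -0.1          3.78333333] [ 0.5212 -0.1103  0.0402]
```

```bash
python3 -m pendant '{"delta_pos":[[0.4,0,0],[0.7,0.1,0]],"twist":[-0.1,-0.2]}' | grep -E "eef|force"
python3 - <<'E'
from h import *
F=[]
for i in range(6):
    if i==0: p,d,K,M=cam("wrist"); tips("wrist",K,M,["thumb_tab"],[.076])
    else: env.search_frame("wrist","thumb_tab")
    F.append(env.read_state()["force"].round(1))
print(np.mean(F,0), env.read_state()["eef_pos"].round(4))
E
```

```text
eef_pos: [0.5215, -0.1105, 0.04]
force: [-13.3, 0.3, 4.1]
thumb_tab 0.69 [228, 257] [ 0.5376 -0.1126]
[-13.56666667  -0.18333333   3.95      ] [ 0.5214 -0.1105  0.04  ]
```

```bash
python3 -m pendant '{"delta_pos":[[0.4,0,0],[0.7,0.1,0]],"twist":[-0.1,-0.2]}' | grep -E "eef|force"
python3 - <<'E'
from h import *
F=[]
for i in range(6):
    env.search_frame("wrist","thumb_tab")
    F.append(env.read_state()["force"].round(1))
print(np.mean(F,0), env.read_state()["eef_pos"].round(4))
E
```

```text
eef_pos: [0.5218, -0.1107, 0.0399]
force: [-15.3, -0.1, 4.0]
[-14.95         0.05         4.26666667] [ 0.5217 -0.1107  0.0399]
```

It is solid now: force climbs linearly at about 5 N/mm with almost no travel. I'm stopping at 15 N, backing off, and looking at the stud from above.

```bash
python3 -m pendant '{"delta_pos":[[-8,0,0],[-20,0,0],[-25,-20,-40],[-35,-70,-60],[-35,-130,-60],[-35,-150,-60],[-35,-150,-60],[-35,-150,-60]],"twist":[0,0,0,0,0,0,0,0]}'
python3 - <<'E'
from h import *
p,d,K,M=cam("wrist"); X=cloud(d,K,M); np.savez("w6.npz",p=p,X=X)
tips("wrist",K,M,["thumb_tab","jaw_nose","bracket_center","fixed_end","clamp"],[.076,.055,.052,.055,0])
save("w6",cv2.resize(p,(800,600),interpolation=cv2.INTER_CUBIC))
for th in [.44,.46]: print(hp(th,y=.01))
E
```

```text
clock: 18.5
eef_pos: [0.5025, 0.0409, 0.1007]
tcp_rot: [0.999, -0.043, 0.0, 0.0]
force: [0.0, 0.2, 0.2]
finger_gap: -0.0003
thumb_tab 0.56 [154, 465] [ 0.5358 -0.1112]
jaw_nose 0.58 [123, 195] [0.5728 0.0812]
bracket_center 0.97 [141, 194] [0.5591 0.0845]
fixed_end 0.97 [126, 416] [ 0.5557 -0.0865]
clamp 0.68 [131, 275] [0.5574 0.0177]
(array([ 0.53321582, -0.11235116]), np.float64(-6.872957795130816))
(array([ 0.53582782, -0.11284074]), np.float64(-5.727042204869164))
```

View pics/w6.png

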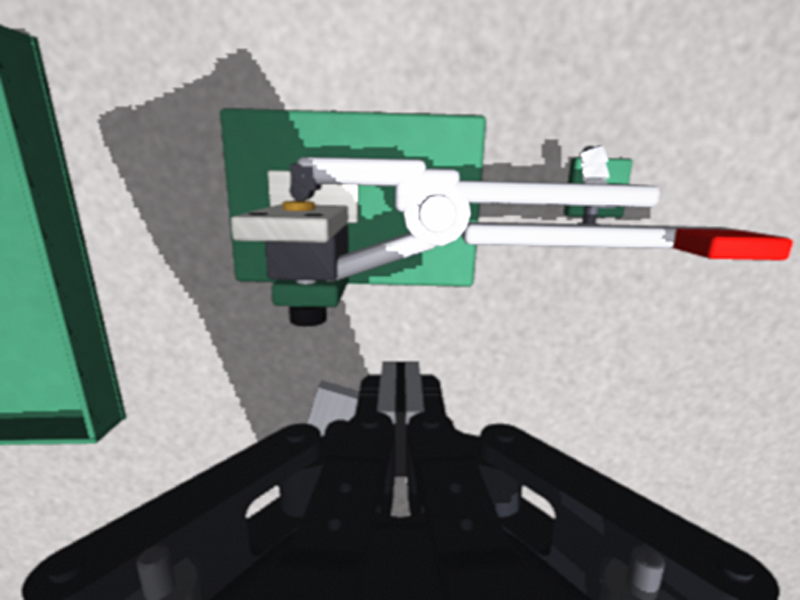

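Run:
```python
from h import *
z=np.load("w6.npz");p=z["p"].astype(int);X=z["X"]
for r in range(108,156,2):
    print(r,[ (tuple((X[r,c]*1000).round().astype(int)),tuple(p[r,c])) for c in (187,192,197)])
# web top
m=(X[...,2]>.085)&(X[...,2]<.1)&(p.min(2)>90)&(np.arange(512)[None]<240); P=X[m]; print(len(P),P.mean(0),cv2.minAreaRect((P[:,:2]*1000).astype(np.float32)))
```

```text
108 [((np.int64(584), np.int64(84), np.int64(63)), (np.int64(63), np.int64(63), np.int64(71))), ((np.int64(583), np.int64(80), np.int64(64)), (np.int64(63), np.int64(63), np.int64(71))), ((np.int64(583), np.int64(76), np.int64(63)), (np.int64(64), np.int64(65), np.int64(73)))]
110 [((np.int64(582), np.int64(84), np.int64(65)), (np.int64(62), np.int64(62), np.int64(70))), ((np.int64(582), np.int64(80), np.int64(64)), (np.int64(66), np.int64(65), np.int64(73))), ((np.int64(582), np.int64(77), np.int64(63)), (np.int64(66), np.int64(66), np.int64(75)))]
112 [((np.int64(581), np.int64(84), np.int64(63)), (np.int64(64), np.int64(64), np.int64(72))), ((np.int64(581), np.int64(80), np.int64(64)), (np.int64(71), np.int64(71), np.int64(80))), ((np.int64(580), np.int64(77), np.int64(62)), (np.int64(65), np.int64(64), np.int64(73)))]
114 [((np.int64(580), np.int64(84), np.int64(64)), (np.int64(64), np.int64(63), np.int64(70))), ((np.int64(579), np.int64(81), np.int64(63)), (np.int64(66), np.int64(65), np.int64(73))), ((np.int64(579), np.int64(77), np.int64(63)), (np.int64(67), np.int64(67), np.i
[... 5113 characters left out ...]
.int64(556), np.int64(81), np.int64(93)), (np.int64(197), np.int64(195), np.int64(193))), ((np.int64(556), np.int64(78), np.int64(92)), (np.int64(203), np.int64(202), np.int64(198))), ((np.int64(556), np.int64(74), np.int64(93)), (np.int64(202), np.int64(201), np.int64(197)))]
154 [((np.int64(555), np.int64(82), np.int64(91)), (np.int64(111), np.int64(111), np.int64(111))), ((np.int64(554), np.int64(78), np.int64(92)), (np.int64(125), np.int64(124), np.int64(124))), ((np.int64(554), np.int64(75), np.int64(92)), (np.int64(133), np.int64(133), np.int64(132)))]
1013 [0.56036215 0.08552425 0.09227659] ((560.0689086914062, 86.26891326904297), (40.126953125, 10.130330085754395), 83.74127197265625)
```

Brass spans x 565–569 mm, flush against the web face at 565 mm. The 4 mm head therefore sits on the web, so the stud is home. The handle stays at ≈0.44 with my hand off. Now to the top of the tab.

```bash
python3 -m pendant '{"delta_pos":[[15,50,0],[30,100,0],[45.5,149.5,0],[45.5,149.5,20],[45.5,149.5,32],[45.5,149.5,32]],"twist":[1.6,1.6,1.6,1.6,1.6,1.6]}'
python3 - <<'E'
from h import *
print(rel(*hp(.44,y=.01)))
p,d,K,M=cam("side"); X=cloud(d,K,M); s=env.read_state(); R=Rot.from_quat(s["tcp_rot"]).as_matrix()
m=(p[...,0]>90)&(p[...,1]<60)&(X[...,2]>.06)&(X[...,2]<.1)&(abs(X[...,1]+.11)<.03);P=X[m]; print("tab pts",len(P),P.min(0),P.max(0))
E
python3 -m pendant '{"delta_pos":[[0,0,4],[0,0,8],[0,0,10]],"twist":[0,0,0]}' | grep -E "eef|force"
python3 -m pendant '{"delta_pos":[[0,0,1],[0,0,2],[0,0,2]],"twist":[0,0,0]}' | grep -E "eef|force"
```

```text
clock: 19.55
eef_pos: [0.5343, -0.1097, 0.0678]
tcp_rot: [0.998, -0.056, -0.001, -0.0]
force: [-0.1, 0.6, 0.6]
finger_gap: 0.0001
(array([-0.7,  2.8]), np.float64(0.5))
tab pts 6 [ 0.53008997 -0.10366807  0.08476868] [ 0.53631925 -0.09581865  0.09060666]
eef_pos: [0.535, -0.1113, 0.0591]
force: [-3.1, -2.9, 7.8]
eef_pos: [0.5352, -0.1121, 0.0576]
force: [-4.1, -4.0, 9.1]
```

Run:
```python
from h import *
F=[]
p,d,K,M=cam("wrist"); X=cloud(d,K,M); F.append(env.read_state()["force"])
m=(p[...,0]>80)&(p[...,1]<60)&(X[...,2]>.06)&(X[...,2]<.1);P=X[m]; print("tab pts",len(P),np.percentile(P,[2,50,98],axis=0))
tips("wrist",K,M,["thumb_tab"],[.076])
for i in range(3): env.search_frame("wrist","thumb_tab"); F.append(env.read_state()["force"])
print(np.mean(F,0),env.read_state()["eef_pos"])
save("w7",p)
```

```text
tab pts 549 [[ 0.52717264 -0.13203669  0.06036395]
 [ 0.53519512 -0.12520758  0.07090732]
 [ 0.5386358  -0.0996917   0.08280347]]
thumb_tab 0.58 [239, 260] [ 0.5357 -0.1146]
[-3.15906474 -4.17953879  8.50784024] [ 0.53526114 -0.11214697  0.05764616]
```

View pics/w7.png

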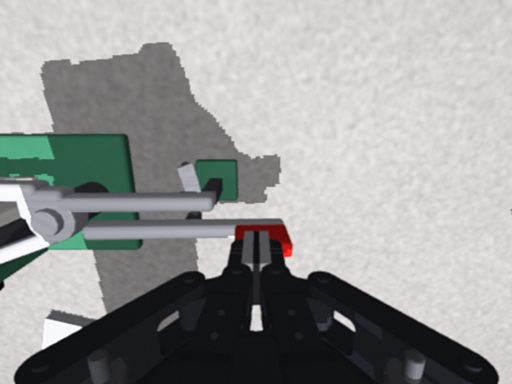

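The fingers sit on the tab at (258,235). Its top is down from 89 to about 82 mm, so the teeth should be clear. Next is the opening arc.

Run:
```python
from h import *
r0=rel(*hp(.44,y=.01))[0]
for th in [.4,.35,.3,.25,.2,.15,.1,.05]: q=rel(*hp(th,y=.01)); print(th,(q[0]-r0).round(1),q[1])
```

```text
0.4 [-5.3 -0.5] 2.6
0.35 [-11.9  -1.5] 5.5
0.3 [-18.4  -2.8] 8.4
0.25 [-24.8  -4.4] 11.2
0.2 [-31.2  -6.3] 14.1
0.15 [-37.4  -8.6] 17.0
0.1 [-43.6 -11.2] 19.8
0.05 [-49.5 -14. ] 22.7
```

```bash
python3 -m pendant '{"delta_pos":[[0,0,1],[-2.5,-0.2,1],[-5.3,-0.5,1],[-8.6,-1,1],[-11.9,-1.5,1]],"twist":[0,1,2.6,4,5.5]}' | grep -E "eef|force"
python3 - <<'E'
from h import *
p,d,K,M=cam("wrist"); X=cloud(d,K,M)
tips("wrist",K,M,["thumb_tab"],[.071]); 
m=(p[...,0]>80)&(p[...,1]<60)&(X[...,2]>.06)&(X[...,2]<.1);P=X[m]; print("tab pts",len(P),np.percentile(P,[2,50,98],axis=0))
for th in [.44,.35,.2,0]: print(hp(th,y=.01)[0])
E
```

```text
eef_pos: [0.5235, -0.1095, 0.0568]
force: [-4.0, -5.3, 10.4]
thumb_tab 0.91 [239, 264] [ 0.5215 -0.1145]
tab pts 520 [[ 0.513313   -0.12951288  0.06037822]
 [ 0.52177991 -0.12394295  0.07093468]
 [ 0.52752251 -0.09767741  0.08190777]]
[ 0.53321582 -0.11235116]
[ 0.5216044  -0.10950615]
[ 0.50297003 -0.10248607]
[ 0.48015001 -0.08895293]
```

The tab follows (≈0.35, past the tooth). Continuing to about 0.08.

```bash
python3 - <<'E'
from h import *
r0=rel(*hp(.35,y=.01))[0]
for th in [.3,.25,.2,.15,.1,.05]: q=rel(*hp(th,y=.01)); print(th,(q[0]-r0).round(1),q[1])
E
python3 -m pendant '{"delta_pos":[[-3.3,-0.6,0],[-6.7,-1.2,0],[-10,-2,0],[-13.4,-2.8,0],[-16.7,-3.7,0],[-20,-4.7,0],[-23.2,-5.8,0],[-26.4,-7,0],[-29.6,-8.3,0],[-32.8,-9.7,0]],"twist":[1.4,2.8,4.3,5.7,7.1,8.6,10,11.5,12.9,14.3]}' | grep -E "eef|force"
python3 - <<'E'
from h import *
p,d,K,M=cam("wrist"); X=cloud(d,K,M)
tips("wrist",K,M,["thumb_tab"],[.071]); 
m=(p[...,0]>80)&(p[...,1]<60)&(X[...,2]>.06)&(X[...,2]<.1);P=X[m]; print("tab pts",len(P),np.percentile(P,[2,50,98],axis=0))
E
```

```text
0.3 [-6.6 -0.7] 2.8
0.25 [-13.2  -1.7] 5.7
0.2 [-19.7  -3. ] 8.6
0.15 [-26.1  -4.7] 11.4
0.1 [-32.5  -6.6] 14.3
0.05 [-38.7  -8.9] 17.1
eef_pos: [0.4932, -0.0926, 0.0566]
force: [-4.9, -4.9, 10.0]
thumb_tab 0.64 [242, 270] [ 0.4863 -0.099 ]
tab pts 514 [[ 0.47519384 -0.11328018  0.0606034 ]
 [ 0.48276455 -0.10790571  0.07549305]
 [ 0.49644005 -0.08477064  0.08161647]]
```

```bash
python3 -m pendant '{"delta_pos":[[0,0,-20],[0,0,-70],[0,0,-100],[0,0,-100],[0,0,-100]],"twist":[0,0,0,0,0]}' 0.5
python3 - <<'E'
from h import *
s=env.read_state(); print(s["joints"].round(2))
p,d,K,M=cam("top"); X=cloud(d,K,M)
tips("top",K,M,["bracket_center","tray_free","finished_center"],[.052,.004,.044])
p,d,K,M=cam("wrist"); tips("wrist",K,M,["thumb_tab","bracket_center"],[.076,.052])
save("w8",p)
for n in [("brk",np.array([.560,.0863]))]: print(rel(n[1],83.7),rel(n[1],-96.3))
E
```

```text
clock: 23.3
eef_pos: [0.4929, -0.0913, 0.155]
tcp_rot: [0.974, -0.227, -0.0, 0.0]
force: [-0.1, -0.1, -0.6]
finger_gap: 0.0424
[ 0.59  0.14 -0.53  1.83  0.07  1.2  -1.99]
bracket_center 0.47 [193, 223] [0.5653 0.0793]
tray_free 0.67 [214, 151] [0.4966 0.3238]
finished_center 0.63 [175, 155] [0.6234 0.3047]
finished_center 0.49 [195, 108] [0.5548 0.4587]
thumb_tab 0.83 [204, 257] [ 0.4825 -0.0872]
bracket_center 0.65 [206, 78] [0.5574 0.0871]
(array([ -18.5, -188.9]), np.float64(-110.0)) (array([ -18.5, -188.9]), np.float64(70.0))
```

```bash
python3 -m pendant '{"delta_pos":[[-5,-30,0],[-10,-60,0],[-18.5,-90,0],[-18.5,-120,0],[-18.5,-150,0],[-18.5,-189,0],[-18.5,-189,0],[-18.5,-189,0],[-18.5,-189,0],[-18.5,-189,0],[-18.5,-189,0],[-18.5,-189,0]],"twist":[-10,-20,-30,-40,-50,-60,-70,-80,-90,-100,-110,-110]}'
python3 - <<'E'
from h import *
p,d,K,M=cam("wrist"); X=cloud(d,K,M); s=env.read_state(); R=Rot.from_quat(s["tcp_rot"]).as_matrix()
m=(X[...,2]>.087)&(X[...,2]<.098)&(p.min(2)>70)&(np.linalg.norm(X[...,:2]-[.56,.086],axis=-1)<.04); P=X[m]
print(len(P),np.median(P,0),cv2.minAreaRect((P[:,:2]*1000).astype(np.float32)))
save("w9",cv2.resize(p,(800,600))); print(s["joints"].round(2))
c=np.array(cv2.minAreaRect(P[:,:2].astype(np.float32))[0]); print(rel(c,83.7))
E
```

```text
clock: 25.15
eef_pos: [0.5602, 0.0862, 0.1553]
tcp_rot: [0.745, 0.667, -0.0, -0.0]
force: [0.0, -0.7, 0.4]
finger_gap: 0.0423
506 [0.55986405 0.08809225 0.09257568] ((559.5450439453125, 86.38610076904297), (40.36883544921875, 9.998786926269531), 83.89148712158203)
[ 0.49  0.36 -0.88  1.65  0.29  1.26 -0.56]
(array([ 0.1, -0.7]), np.float64(-0.2))
```

View pics/w9.png

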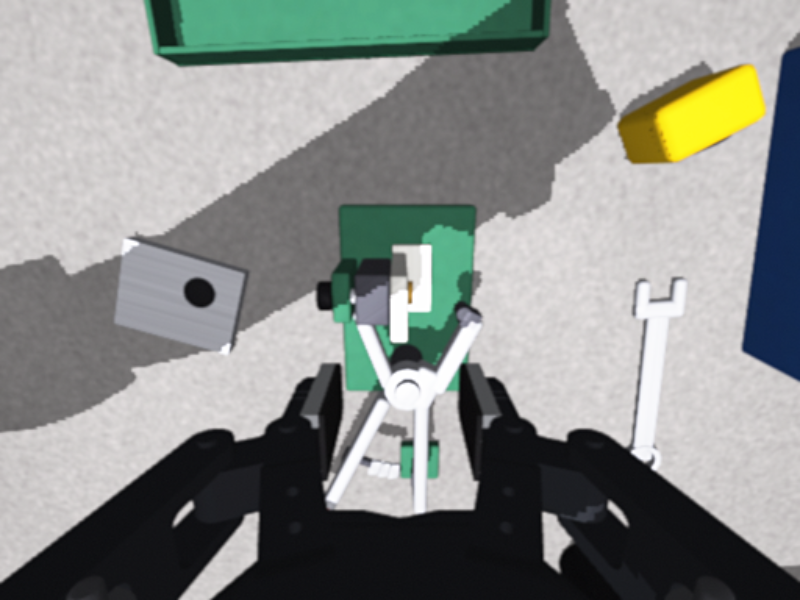

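The clamp is fully open, with the nose (468,315) clear of the bracket's foot. The web (398,290) lies midway between the fingers.

```bash
python3 -m pendant '{"delta_pos":[[0,-0.5,40],[0,-0.5,80],[0,-0.5,105],[0,-0.5,112],[0,-0.5,112],[0,-0.5,112]],"twist":[0,0,0,0,0,0]}' 0.35
python3 -m pendant '{"delta_pos":[[0,0,0],[0,0,0],[0,0,0],[0,0,0],[0,0,0],[0,0,0]],"twist":[0,0,0,0,0,0]}' 0 35
```

```text
clock: 25.95
eef_pos: [0.5606, 0.0866, 0.0448]
tcp_rot: [0.745, 0.667, 0.001, 0.001]
force: [0.0, 0.1, 0.4]
finger_gap: 0.0301
clock: 26.7
eef_pos: [0.5602, 0.0864, 0.0443]
tcp_rot: [0.745, 0.667, 0.0, 0.0]
force: [-1.7, 0.2, 6.4]
finger_gap: 0.0093
```

Gripped (9.3 mm gap). Lifting and carrying.

```bash
python3 -m pendant '{"delta_pos":[[0,0,-20],[0,0,-50],[0,0,-85],[0,0,-95],[40,-16,-95],[80,-32,-95],[120,-48,-95],[160,-64,-95],[200,-80,-95],[216,-86,-95],[216,-86,-95],[216,-86,-95]],"twist":[0,0,0,0,0,0,0,0,0,-2,-2,-2]}'
python3 - <<'E'
from h import *
p,d,K,M=cam("wrist"); X=cloud(d,K,M); s=env.read_state(); R=Rot.from_quat(s["tcp_rot"]).as_matrix()
tips("wrist",K,M,["tray_free","finished_center","bracket_center"],[.004,.044,.1])
p2,d2,K2,M2=cam("side"); save("m10",np.hstack([p,p2])[:, :])
cv2.imwrite("pics/m10.png",cv2.resize(np.hstack([p,p2[180:,80:330].repeat(1,0)] if False else [p,cv2.resize(p2[190:370,80:320],(512,384))])[...,::-1],(800,300)))
X2=cloud(d2,K2,M2)
T=(X2-s["eef_pos"])@R*1000
m=(abs(T[...,0])<26)&(abs(T[...,1])<25)&(T[...,2]>-25)&(X2[...,2]>.05); print(np.percentile(X2[m],[1,50,99],axis=0).round(4))
E
```

```text
clock: 28.2
eef_pos: [0.4987, 0.3085, 0.1382]
tcp_rot: [0.734, 0.679, -0.0, 0.0]
force: [-0.8, -0.4, -1.5]
finger_gap: 0.0089
tray_free 0.95 [176, 258] [0.5018 0.3107]
finished_center 0.98 [5, 427] [0.653  0.4552]
finished_center 0.73 [15, 287] [0.5368 0.4573]
bracket_center 0.72 [231, 254] [0.4965 0.2875]
[[0.4919 0.2856 0.1084]
 [0.4952 0.3221 0.1238]
 [0.5211 0.3331 0.1621]]
```

View pics/m10.png

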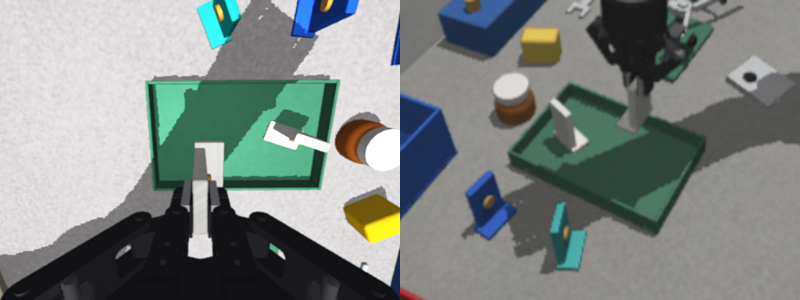

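The bracket hangs upright over the free end. The wrist view has the tray at (240,135), and tray_free matches the TCP to within 4 mm. Lowering.

```bash
python3 -m pendant '{"delta_pos":[[2,0,40],[2,0,75],[2,0,93],[2,0,97],[2,0,97]],"twist":[0,0,0,0,0]}' | grep -E "eef|force"
python3 -m pendant '{"delta_pos":[[0,0,1],[0,0,2],[0,0,3]],"twist":[0,0,0]}' | grep -E "eef|force"
python3 -m pendant '{"delta_pos":[[0,0,1],[0,0,2],[0,0,2]],"twist":[0,0,0]}' | grep -E "eef|force|gap"
```

```text
eef_pos: [0.4985, 0.3128, 0.0425]
force: [-0.4, -0.7, -2.0]
eef_pos: [0.4982, 0.3124, 0.0388]
force: [1.1, -0.3, -2.8]
eef_pos: [0.4979, 0.3124, 0.0365]
force: [0.1, 0.7, -1.5]
finger_gap: 0.0093
```

```bash
python3 -m pendant '{"delta_pos":[[0,0,0.7],[0,0,1.5]],"twist":[0,0]}' | grep -E "eef|force"
python3 -m pendant '{"delta_pos":[[0,0,0.7],[0,0,1.4]],"twist":[0,0]}' | grep -E "eef|force"
```

```text
eef_pos: [0.498, 0.3126, 0.0363]
force: [-6.1, -4.9, 18.8]
eef_pos: [0.4982, 0.3127, 0.0363]
force: [-11.4, -10.0, 33.1]
```

Contact with the floor. I'll relieve the load, then release and lift clear.

```bash
python3 -m pendant '{"delta_pos":[[0,0,-1.5],[0,0,-2.7],[0,0,-2.7]],"twist":[0,0,0]}' | grep -E "eef|force"
python3 -m pendant '{"delta_pos":[[0,0,0],[0,0,0],[0,0,0],[0,0,0]],"twist":[0,0,0,0]}' 0.35 | grep -E "eef|force|gap"
python3 -m pendant '{"delta_pos":[[0,0,-15],[0,0,-50],[0,0,-100],[-40,0,-140],[-80,0,-150],[-120,0,-150],[-120,0,-150]],"twist":[0,0,0,0,0,0,0]}'
python3 - <<'E'
from h import *
p2,d2,K2,M2=cam("side"); X=cloud(d2,K2,M2)
p,d,K,M=cam("top")
tips("top",K,M,["thumb_tab"],[.076])
cv2.imwrite("pics/m11.png",np.hstack([cv2.resize(p2[120:370,90:350],(400,385)),cv2.resize(p[110:290,60:400],(400,385))])[...,::-1])
p,d,K,M=cam("wrist"); X=cloud(d,K,M)
m=(X[...,2]>.078)&(X[...,2]<.09)&(p.min(2)>60)&(np.linalg.norm(X[...,:2]-[.498,.312],axis=-1)<.05); P=X[m]
print(len(P),np.median(P,0),cv2.minAreaRect((P[:,:2]*1000).astype(np.float32)))
tips("wrist",K,M,["thumb_tab"],[.076])
E
```

```text
eef_pos: [0.498, 0.3125, 0.0364]
force: [-0.2, -0.3, 1.6]
eef_pos: [0.498, 0.3124, 0.0363]
force: [-0.7, -0.1, -0.4]
finger_gap: 0.0298
clock: 32.08
eef_pos: [0.4898, 0.1894, 0.1874]
tcp_rot: [0.735, 0.679, -0.0, 0.001]
force: [-0.2, 0.3, -0.2]
finger_gap: 0.03
thumb_tab 0.73 [218, 273] [ 0.4853 -0.0848]
thumb_tab 0.49 [239, 361] [ 0.4209 -0.3664]
536 [0.49769747 0.31244058 0.08450185] ((497.5455017089844, 312.14617919921875), (39.68033981323242, 9.362398147583008), 86.11708068847656)
```

View pics/m11.png

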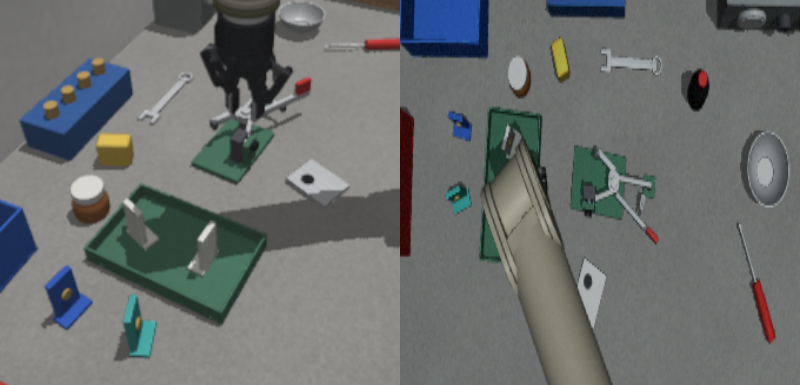

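The bracket stands upright in the tray's free end, at (203,250) in the left half. The finished bracket is still standing at (137,222), the clamp is open with its tab at the open position, and everything else is where it was. Handing in.

```bash
python3 -c "
from station import env
print(env.hand_in())"
```

```text
the job is handed in; nothing more can be done
None
```

The job is done and handed in at about 32 s of the 72 s allowed. No verdict is reported, so what follows are my own checks.

- **Setting the stud:** I closed the handle past the 0.44 tooth until it went solid and stopped there. The push had reached about 15 N, against the roughly 18 N that would dent the bracket. With my hand off, the ratchet held the handle at about 0.44 to 0.45. From above, the stud's 4 mm head sat flush on the web, so it is home.
- **Freeing the clamp:** I pressed the tab down about 7 mm and swung the handle to below 0.1 rad. After I let go, the tab was back at its starting place (about 0), so the clamp is fully open.
- **Placing the bracket:** It stands upright at (0.498, 0.312), about 4 mm from the tray's free spot. Its web top is at 84 mm, as expected for standing on the tray floor. In the last picture the finished bracket is still standing and nothing else appears to have moved.

**What disagreed:**
- **Fingertip position:** The fingertips turned out to be about 30 mm behind the reported TCP, not 11 mm ahead of it. My first push passed over the tab without touching it. I used the measured value from then on.
- **Push force:** It averaged about 12 N before the teeth clicked over, slightly above the stated 4 to 10 N. One reading reached 14.6 N.
- **Set-down force:** Setting the bracket down briefly pressed it onto the tray floor with about 33 N vertically (36 N in total). I relieved that before releasing it.

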